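# Release a sticker roll from the feeder and stop it with a finger

### The job

Press the spring plunger beside the feeder's chute down so that the ejector kicks the roll of stickers out of its seat, and let your other finger stand across the chute to stop the roll before it runs off the open lower end. Do not touch the roll while it sits in its seat, never lift it, and leave the jar, tin and cap nearby where they are. Finish while holding: a finger stays lightly against the roll, which rests still in the chute, clear of its seat.

Things in the scene. Friction and masses are not known exactly. Their poses are not given: they have to be found in the camera images.
- chute: Fixed plywood chute, open above. Origin on the floor's upper face, on its centre line, about 36 mm above the table. x points uphill along the floor (it slopes down to -x by 0.14 rad), y to the plunger's side, z square to the floor. Floor from the open lower end at x = -120 mm to the back stop at +115 mm. Inside width 34 mm; walls 5 mm thick, tops 12 mm above the floor.
- chute_seat (a point): Where the waiting roll touches the floor: x = +70 mm on the chute's centre line. A steel bar 2.5 mm high at x = +55 mm holds it there. Kicked over the bar, it rolls to the lower end in about half a second unless blocked: a finger standing across the chute beside the plunger, its tip 15 to 30 mm above the floor, stops it and need not go in between the walls.
- plunger_top (a point): Middle of the top of the plunger: black push plate, 40 mm along the chute by 34 mm across, 6 mm thick, on a steel stem in a grey housing beside the chute. In the chute's frame at x = -30, y = +62 mm; its top is 34 mm above floor level at rest, 20 mm pressed (housing top 12 mm). So a second finger 62 mm aside at equal height is then 8 mm above the walls, in the roll's way.
- plunger (a joint): Travel of the plunger in m: 0 at rest, 0.014 fully pressed, along the chute's -z (nearly straight down). Spring: 1.5 N at the start, 4.3 N fully down; it comes back up when let go. A steel kicker behind the roll rises by as much as the plunger goes down; the roll leaves its seat when the plunger is about 8 to 10 mm down.
- roll_center (a point): Centre of the loose roll of white stickers on a card core: a disc 66 mm in diameter, 30 mm thick, about 0.12 kg. It stands on its edge in the chute, its axis across the chute, its centre 33 mm and its top 66 mm above the floor; it waits at x = +70 mm of the chute's frame.
- sticker_roll: The same roll. The origin is the centre of the flat face away from the plunger, z along the roll's axis, toward the plunger's side.
- near_jar: Amber glass jar with a black lid, 68 mm wide, 78 mm high, standing loose beside the chute on the side away from the plunger; to be left alone. Origin at the centre of its underside.
- tin: Round grey tin, 68 mm wide, 36 mm high, loose on the table behind the feeder; to be left alone. Origin at the centre of its underside.
- cap: Round screw cap, 48 mm wide, 24 mm high, loose on the table on the plunger's side; to be left alone. Origin at the centre of its underside.
There are look-alikes about, which are no part of the job. What is shaped like the sticker_roll but black, orange or turquoise is not meant.

How it is judged:
By the outcome, as a careful person would: the job done as asked, in the order asked, and still so for the second after the job is handed in, while the arm keeps its last pose, push and grip.
It also fails if it takes over 32 s, if anything falls off the work surface, if the arm or the gripper's body presses on something with over 40 N, if the wrist force passes 120 N, or if a joint passes its speed limit or range.

### The arm

A 7-joint arm with a two-finger parallel gripper is mounted at the origin on a cart in front of the work surface, level with it; the furniture and walls round the work are solid. World frame = base frame: x ahead of the robot, y to its left, z up, the work surface at z = 0. Lengths are in m, angles in degrees, forces in N, time in s.
With the tool pointing down it reaches from about 0.4 to 0.9 m from the base axis. Payload 5.5 kg.
Tool frame: the origin (TCP) lies at the very end of the fingers, on their centre line; the grasp point (between the pads) lies manip.tcp_to_grasp behind it (manip.tcp_to_grasp is the distance from the TCP to the grasp point, in m); z points along the fingers, y is the line along which they close (so a half turn about z gives the same grasp; the last joint's range is limited). The gripper opens to 85 mm and grips with 20 to 120 N. Pads are 22 mm wide; open, the fingers measure 114 mm over their backs; the gripper's body (76 mm by 85 mm) begins 54 mm behind the grasp point. The pads swing forward as they close: fully open they stand 13 mm farther back than shut.
Start: joints at [-52.242, 28.699, -24.465, 88.831, 12.651, 65.22, -12.049], TCP at [0.251, 0.6, 0.21] pointing down, gripper open.
Joint ranges: [-164.97, 164.97], [-17.58, 116.51], [-87.97, 89.64], [11.32, 138.91], [-80.73, 260.73], [10.89, 115.49], [-147.41, 147.41]. Speed limits (degrees/s): [147.25, 147.25, 180, 180, 180, 180, 180].

### API

Orientations are given as a 3x3 rotation matrix whose columns are the frame's x, y, z axes.
In Python, from bench import manip gives the robot as it stands.
- The arm moves only by the tool arm_command, never from a script. Its argument "commands" is a list of rows, each a list of 5 numbers: the closure, from -1 (fully open) to 1 (shut), then the shift along the world's x, y, z in mm, then the turn about the world's z in degrees. A call has 1 to 12 rows; each row is the pose to reach, as a shift and turn from the pose commanded when the call began; what a row does not reach only later rows make up. A row lasts 1/12 s, in which the tool goes at most 41.7 mm and 7.16 degrees, less where a joint would pass 70% of its speed; a pose out of reach is approached as far as the arm can. A call with a gripper value outside its range is refused whole. The fingers move at their own pace and stop on an object; "grip_force" is the grip in N (left out, the last holds). Time passes only in rows, so rows that repeat a pose let the fingers close. It gives the time, the measured TCP pose, the force, the opening and the grip force at its end, in the units of the state.
- manip.get_state(): the state, without advancing time (a new reading comes with each control period).
- manip.read_camera(name): name is "side" or "top" or "wrist"; returns the picture (384x512x3 uint8, red, green, blue); there is no depth.
- manip.calibration(name): a dict with "intrinsics" (3x3 intrinsics, pixels), "rvec" (rotation vector, rad) and "tvec" (3), from world to camera coordinates, as OpenCV has them; the wrist camera has in their place "tool_from_camera" (4x4, takes a point from camera to tool coordinates, whose origin is the TCP and whose axes are the flange's). Camera axes: x right, y down, z forward; pixel columns grow to the right and rows downward; lengths in m; the calibration is good to about 2 mm. A picture is of the moment at which its call begins: read the wrist's pose just before it. calibration takes no time and is no camera call.
- manip.sign_off(): hands the job in; it is judged then, once.
Trained networks look in the newest picture that a camera, given by its name, has taken for a name from the list of things; names that differ only in an ending like _2 or _b are one class to them, and where a whole thing is asked for, a point or a joint stands for the part that bears it (a point fixed in the world has none). Each returns a list of dicts, best first, with "conf" (0 to 1); they miss things now and then, are a little off and sometimes report something else, mostly with a low value. They report only what shows in the picture. A call takes as long as a camera call. They do not tell look-alikes from the thing itself.
- manip.spot_in(thing, camera): "point" ([x, y, z] in m, in world coordinates, good to about 4 mm: the middle of the surface that is visible of it).
- manip.regions_of(thing, camera): "region" (384x512 bool, what is visible of it).
- manip.place_of(thing, camera): "point" ([x, y, z] in m, in world coordinates, good to about 4 mm: a listed point, or the origin of a listed thing).
The state is a dict: "t": time; "joint_positions": joint angles; "joint_vel": joint speeds; "tau": joint torques, N m; "tool_pos": TCP position; "tcp_rot": TCP orientation; "ft_force": force on the tool from outside, world axes, zero at the start; "ft_torque": the same for the moment, N m; "gripper_width": finger opening in m; "grasp_force": force on a finger pad.
Only numpy, scipy, OpenCV 4.12 (cv2) and the standard library are available. Lean on these libraries where they do the work, as an engineer would, in place of code of your own. Each camera call takes 0.05 s, during which the arm holds its last target. There are 200 camera calls.

## Working session

There is one attempt and no reset: what is moved stays moved. The work goes in short steps, Python scripts to look and compute and a tool call to move; the robot and the scene stay as the last step left them, time stands still between calls to the robot, and variables do not carry over. Pictures are saved under pics/ and viewed, at most 10 in all, crops included, and the job is handed in when it is done.

Besides the shell and the picture viewer there is one more tool, called after "Emit:" by a JSON object that holds its "op" and its "data", one argument or row to a line. arm_command: Moves the arm, as the interface text tells. Its arguments: {"type":"object","properties":{"commands":{"type":"array"},"grip_force":{"type":"number"}},"required":["commands"]}

```bash
mkdir -p pics; python3 - <<'E'
from bench import manip
import cv2,numpy as np
s=manip.get_state();print(s['t'],s['tool_pos'],np.round(s['tcp_rot'],3).tolist(),s['gripper_width'],manip.tcp_to_grasp)
ims=[]
for c in('side','top'):
    im=manip.read_camera(c);cv2.imwrite(f'pics/{c}0.png',im[:,:,::-1])
    for n in('chute','chute_seat','plunger_top','roll_center','sticker_roll','near_jar','tin','cap'):
        try:
            for r in manip.place_of(n,c)[:3]:print(c,n,round(r['conf'],2),np.round(r['point'],4))
        except Exception as e:print(c,n,e)
print(manip.get_state()['t'])
E
```

```text
0.0 [0.25035326 0.59904196 0.20854248] [[-0.923, 0.385, -0.001], [0.385, 0.923, -0.002], [0.0, -0.002, -1.0]] 0.08575755221090968 0.0187
side chute 0.71 [0.5087 0.042  0.0354]
side chute_seat 0.66 [0.5744 0.0279 0.0426]
side plunger_top 0.44 [0.4923 0.1129 0.0627]
side roll_center 0.82 [0.811  0.0417 0.0341]
side roll_center 0.68 [0.5708 0.0266 0.0796]
side roll_center 0.6 [0.4867 0.2298 0.0306]
side sticker_roll 0.93 [0.7983 0.0289 0.0333]
side sticker_roll 0.92 [0.5664 0.0128 0.0776]
side sticker_roll 0.81 [ 0.6552 -0.1125  0.0358]
side near_jar 0.94 [ 0.4855 -0.0597  0.0038]
side cap 0.71 [6.356e-01 1.749e-01 6.000e-04]
top chute 0.85 [0.5072 0.0438 0.035 ]
top chute 0.69 [0.4888 0.1145 0.0662]
top chute_seat 0.73 [0.5763 0.0242 0.0446]
top roll_center 0.83 [ 0.6707 -0.1077  0.034 ]
top roll_center 0.81 [0.5686 0.0329 0.0829]
top roll_center 0.79 [ 0.5793 -0.1568  0.0368]
top sticker_roll 0.83 [0.5663 0.0148 0.0812]
top sticker_roll 0.82 [0.7978 0.0308 0.0323]
top sticker_roll 0.81 [0.506  0.2332 0.0332]
top near_jar 0.67 [ 0.4817 -0.0561 -0.0009]
top tin 0.85 [0.6806 0.0021 0.0014]
top cap 0.79 [ 0.6385  0.1735 -0.0021]
top cap 0.23 [0.4897 0.1153 0.0666]
0.9
```

View pics/top0.png

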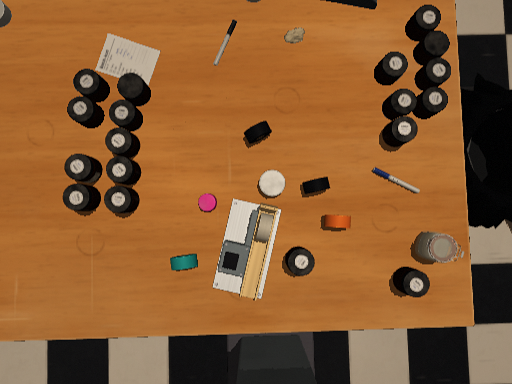

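View pics/side0.png

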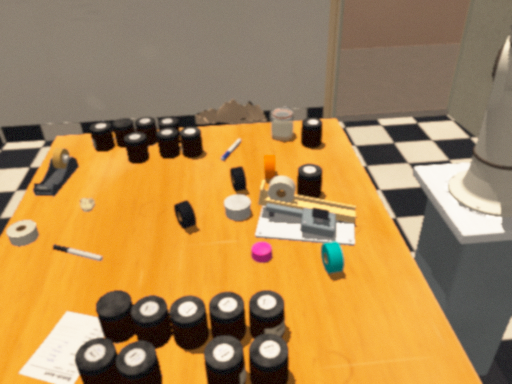

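Rolls by top-view pixel: white one standing in the chute at (265,228), blacks at (258,132) and (315,186), orange at (336,222) and turquoise at (183,262). There's also a white one lying at side-view (23,233). Only the one in the chute is white and seated, so it's the one meant. I'll confirm it with a crop that has the chute model overlaid.

```bash
cat > h.py <<'E'
import numpy as np,cv2
from bench import manip
O=np.array([.508,.043,.036]);yaw=np.radians(-14.1)
def frame(O=O,yaw=yaw):
    c,s=np.cos(.14),np.sin(.14);Rz=cv2.Rodrigues(np.array([0,0,yaw]))[0]
    return Rz@np.array([[c,0,-s],[0,1,0],[s,0,c]])
def W(p,O=O):return O+(frame()@(np.array(p,float)/1000).T).T
def proj(P,c):
    k=manip.calibration(c);return cv2.projectPoints(np.array(P,float).reshape(-1,3),np.array(k['rvec']),np.array(k['tvec']),np.array(k['intrinsics']),None)[0].reshape(-1,2)
def draw(im,c,x0,y0,w,h,f):
    out=cv2.resize(im[y0:y0+h,x0:x0+w,::-1],None,fx=f,fy=f,interpolation=cv2.INTER_CUBIC)
    for pts,col in(([[-120,-17,12],[115,-17,12],[115,17,12],[-120,17,12]],(0,0,255)),([[-50,45,34],[-10,45,34],[-10,79,34],[-50,79,34]],(0,255,0)),([[70+33*np.cos(a),15,33+33*np.sin(a)] for a in np.linspace(0,6.28,30)],(255,0,0))):
        q=(proj(W(pts),c)-[x0,y0]+.5)*f
        cv2.polylines(out,[q.astype(np.int32)],True,col,1)
    return out
E
python3 - <<'E'
from h import *
a=draw(cv2.imread('pics/top0.png')[:,:,::-1],'top',195,190,100,120,5)
b=draw(cv2.imread('pics/side0.png')[:,:,::-1],'side',245,165,120,90,2.5)
b=cv2.copyMakeBorder(b,0,600-b.shape[0],0,0,0)
cv2.imwrite('pics/ov.png',np.hstack([a,b]))
print(W([-30,31,34]),W([-30,62,34]),W([-30,0,20]))
E
```

```text
[0.48213906 0.0814588  0.06548105] [0.48969112 0.11152483 0.06548105] [0.47648174 0.05091684 0.05161803]
```

View pics/ov.png

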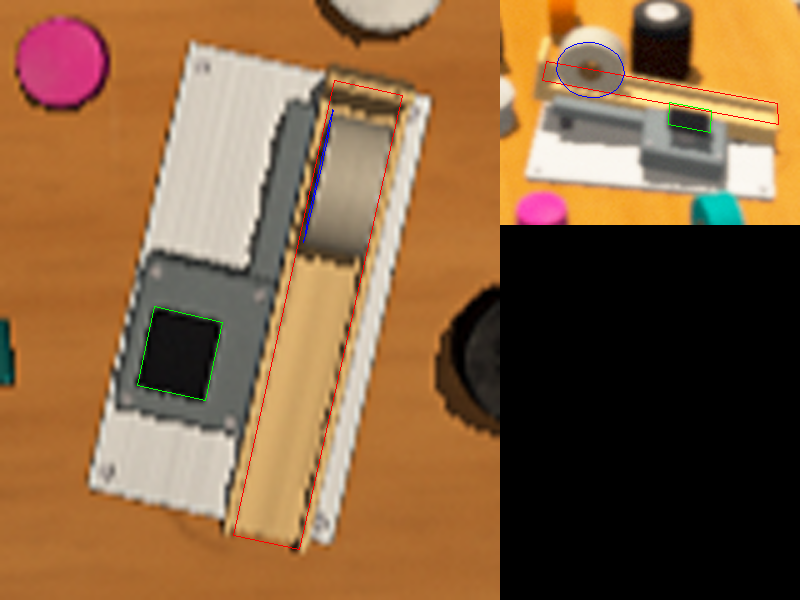

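The overlay fits. The white roll sits in the chute at crop (345,185), and the plate outline matches the black push plate at (180,355). Moving above now.

Emit:
{"op": "arm_command", "data": {
  "commands": [
    [-0.13,12,-26,0,4],
    [-0.13,28,-62,0,8.5],
    [-0.13,45,-100,0,8.5],
    [-0.13,61,-137,0,8.5],
    [-0.13,78,-175,0,8.5],
    [-0.13,94,-211,0,8.5],
    [-0.13,111,-248,0,8.5],
    [-0.13,127,-285,0,8.5],
    [-0.13,144,-322,0,8.5],
    [-0.13,160,-359,0,8.5],
    [-0.13,176,-395,0,8.5],
    [-0.13,193,-432,0,8.5]
  ]
}}

```text
t: 1.9
tool_pos: [0.444, 0.1661, 0.2101]
tcp_rot: [[-0.97, 0.245, 0.001], [0.245, 0.97, 0.0], [-0.001, 0.001, -1.0]]
ft_force: [0.8, 0.0, 0.6]
gripper_width: 0.0483
grasp_force: 0.0
```

Emit:
{"op": "arm_command", "data": {
  "commands": [
    [-0.13,15,-33,-10,0],
    [-0.13,28,-62,-25,0],
    [-0.13,36,-80,-45,0],
    [-0.13,39,-87,-65,0],
    [-0.13,39,-87,-75,0],
    [-0.13,39,-87,-80,0],
    [-0.13,39,-87,-80,0],
    [-0.13,39,-87,-80,0]
  ]
}}

```text
t: 2.57
tool_pos: [0.4826, 0.0824, 0.1302]
tcp_rot: [[-0.97, 0.243, 0.0], [0.243, 0.97, 0.001], [-0.0, 0.001, -1.0]]
ft_force: [-0.8, -0.7, 0.0]
gripper_width: 0.0478
grasp_force: 0.0
```

```bash
python3 - <<'E'
from h import *
s=manip.get_state();print(s['t'],s['tool_pos'],np.round(s['tcp_rot'],3).tolist(),s['gripper_width'],s['ft_force'])
a=draw(manip.read_camera('top'),'top',195,190,100,120,5)
b=draw(manip.read_camera('side'),'side',245,135,120,120,2.5)
b=cv2.copyMakeBorder(b,0,600-b.shape[0],0,0,0)
cv2.imwrite('pics/ov2.png',np.hstack([a,b]))
E
```

```text
2.5667 [0.4825714  0.08235533 0.13016646] [[-0.97, 0.243, 0.0], [0.243, 0.97, 0.001], [-0.0, 0.001, -1.0]] 0.047819942407467945 [-0.82946965 -0.67218288  0.0175087 ]
```

View pics/ov2.png

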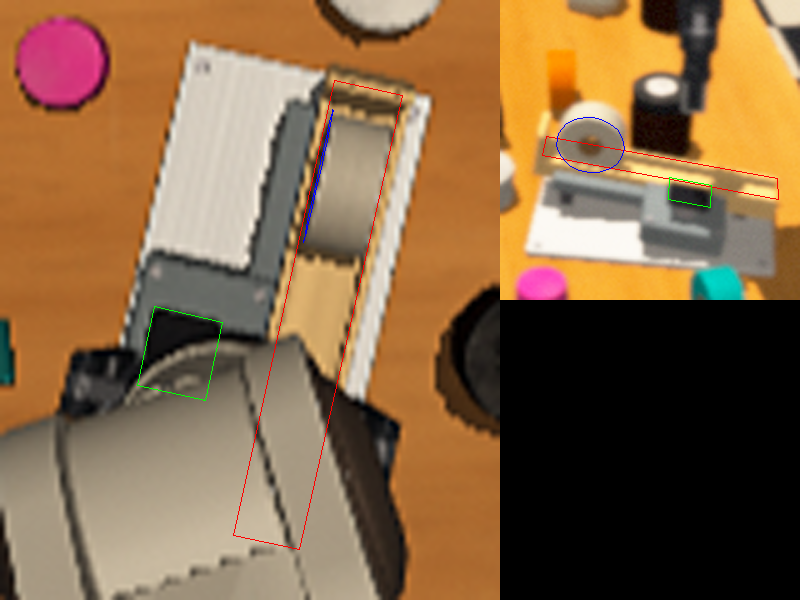

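The fingers line up over the plate and the chute. I'll descend until they touch the plate.

Emit:
{"op": "arm_command", "data": {
  "commands": [
    [-0.13,0,-1,-20,0],
    [-0.13,0,-1,-40,0],
    [-0.13,0,-1,-52,0],
    [-0.13,0,-1,-56,0],
    [-0.13,0,-1,-58,0],
    [-0.13,0,-1,-60,0],
    [-0.13,0,-1,-62,0],
    [-0.13,0,-1,-62,0],
    [-0.13,0,-1,-62,0]
  ]
}}

```text
t: 3.42
tool_pos: [0.4831, 0.0799, 0.0682]
tcp_rot: [[-0.97, 0.245, 0.001], [0.245, 0.97, 0.0], [-0.001, 0.0, -1.0]]
ft_force: [0.3, -0.5, 1.3]
gripper_width: 0.0482
grasp_force: 0.0
```

```bash
python3 - <<'E'
from h import *
b=cv2.resize(manip.read_camera('side')[130:250,245:365,::-1],None,fx=5,fy=5,interpolation=cv2.INTER_CUBIC)
cv2.imwrite('pics/s3.png',b)
E
```

```text
(no output)
```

View pics/s3.png

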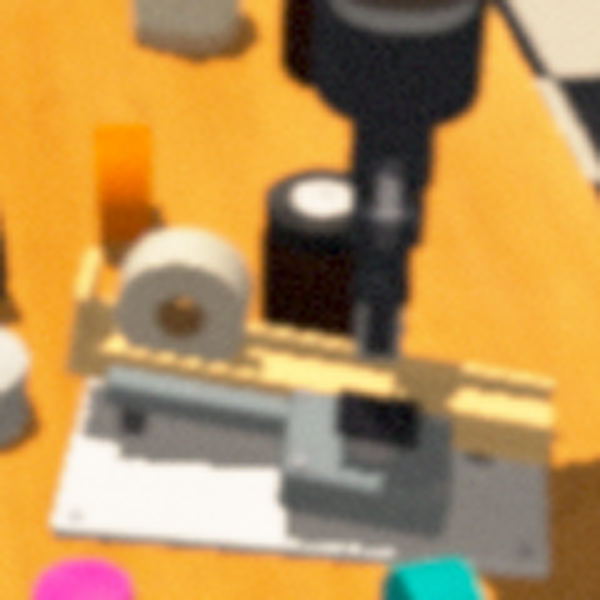

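The finger hangs over the middle of the plate at (378,360), and the roll is still seated at (185,295). Continuing gently.

Emit:
{"op": "arm_command", "data": {
  "commands": [
    [-0.13,0,0,-2,0],
    [-0.13,0,0,-4,0],
    [-0.13,0,0,-6,0],
    [-0.13,0,0,-8,0],
    [-0.13,0,0,-8,0],
    [-0.13,0,0,-8,0]
  ]
}}

```text
t: 3.97
tool_pos: [0.4823, 0.0797, 0.0594]
tcp_rot: [[-0.97, 0.245, -0.001], [0.245, 0.97, -0.0], [0.001, -0.0, -1.0]]
ft_force: [-0.3, 0.3, 0.5]
gripper_width: 0.0487
grasp_force: 0.0
```

Emit:
{"op": "arm_command", "data": {
  "commands": [
    [-0.13,0,0,-3,0],
    [-0.13,0,0,-6,0],
    [-0.13,0,0,-8,0],
    [-0.13,0,0,-8,0],
    [-0.13,0,0,-8,0]
  ]
}}

```text
t: 4.38
tool_pos: [0.4824, 0.0798, 0.0514]
tcp_rot: [[-0.97, 0.245, -0.001], [0.245, 0.97, -0.0], [0.001, -0.0, -1.0]]
ft_force: [0.4, 0.7, -0.1]
gripper_width: 0.0481
grasp_force: 0.0
```

```bash
python3 - <<'E'
from h import *
b=cv2.resize(manip.read_camera('side')[130:250,245:365,::-1],None,fx=5,fy=5,interpolation=cv2.INTER_CUBIC)
cv2.imwrite('pics/s4.png',b)
f=[]
for i in range(6):
    manip.read_camera('side');f.append(manip.get_state()['ft_force'])
print(np.mean(f,0),np.std(f,0))
for r in manip.place_of('roll_center','side')[:3]:print(round(r['conf'],2),frame().T@(np.array(r['point'])-O)*1000)
E
```

```text
[-0.26776788 -0.39410389  0.177888  ] [0.26151765 0.47686447 0.41641011]
0.93 [294.87467457  73.79603391 -45.29085643]
0.86 [ 191.69275515 -108.99878854  -24.79196883]
0.76 [69.85635196  0.92055541 34.08551993]
```

View pics/s4.png

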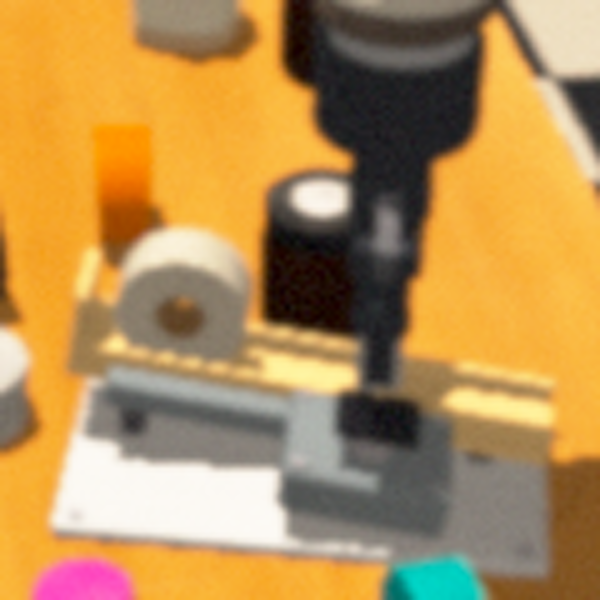

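```bash
python3 - <<'E'
from h import *
s=manip.get_state();p=s['tool_pos'];R=np.array(s['tcp_rot'])
crop=lambda P:np.round((proj(P,'side')-[245,130]+.5)*5).astype(int).tolist()
for d in(0,5,10,15):print(d,crop([p+R@[x,y*1.,-d/1000] for x,y in((-.011,.024),(.011,.024),(-.011,.038),(.011,.038))]))
print('plate',crop(W([[-50,45,34],[-10,45,34],[-10,79,34],[-50,79,34]])))
print('net',[ (round(r['conf'],2),np.round(frame().T@(np.array(r['point'])-O)*1000)) for r in manip.place_of('plunger_top','side')[:2]])
k=manip.calibration('wrist');print(np.round(k['tool_from_camera'],3).tolist())
a=manip.read_camera('wrist');cv2.imwrite('pics/w1.png',a[:,:,::-1])
E
```

```text
0 [[354, 420], [401, 424], [353, 438], [400, 442]]
5 [[355, 412], [401, 415], [353, 430], [400, 433]]
10 [[355, 403], [402, 407], [354, 421], [401, 425]]
15 [[356, 395], [403, 398], [354, 413], [402, 416]]
plate [[423, 396], [340, 380], [336, 424], [422, 440]]
net [(0.73, array([-29.,  64.,  31.]))]
[[0.001, -0.958, -0.286, 0.074], [1.0, 0.0, 0.001, -0.0], [-0.001, -0.286, 0.958, -0.164], [0.0, 0.0, 0.0, 1.0]]
```

View pics/w1.png

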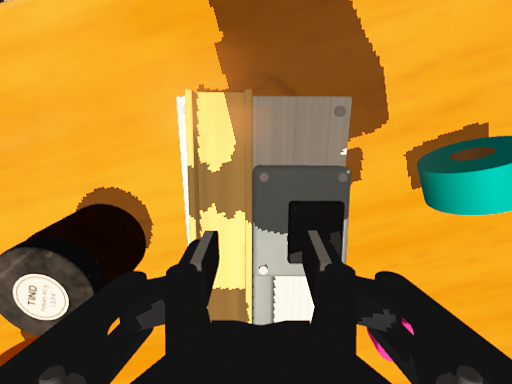

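The left fingertip is over the chute at (205,235), and the right one is over the plate at (317,240). There's no contact yet, since the open pads sit back from the TCP. I'll shift 3 mm sideways and go on down.

Emit:
{"op": "arm_command", "data": {
  "commands": [
    [-0.13,1,3,-1,0],
    [-0.13,1,3,-2,0],
    [-0.13,1,3,-3,0],
    [-0.13,1,3,-4,0],
    [-0.13,1,3,-4,0],
    [-0.13,1,3,-4,0]
  ]
}}

```text
t: 5.38
tool_pos: [0.4834, 0.0827, 0.0475]
tcp_rot: [[-0.97, 0.245, -0.0], [0.245, 0.97, -0.0], [0.0, -0.0, -1.0]]
ft_force: [0.9, -0.0, -0.3]
gripper_width: 0.0479
grasp_force: 0.0
```

Emit:
{"op": "arm_command", "data": {
  "commands": [
    [-0.13,0,0,-1,0],
    [-0.13,0,0,-2,0],
    [-0.13,0,0,-3,0],
    [-0.13,0,0,-4,0],
    [-0.13,0,0,-4,0],
    [-0.13,0,0,-4,0]
  ]
}}

```text
t: 5.88
tool_pos: [0.4835, 0.0827, 0.0435]
tcp_rot: [[-0.97, 0.245, -0.0], [0.245, 0.97, -0.0], [0.0, -0.0, -1.0]]
ft_force: [0.6, -0.3, -0.3]
gripper_width: 0.0481
grasp_force: 0.0
```

```bash
cat > f.py <<'E'
from h import *
import sys
ims=[manip.read_camera('side')[150:250,245:365],manip.read_camera('wrist')[80:320,150:400]]
cv2.imwrite(sys.argv[1],np.hstack([cv2.resize(ims[0][:,:,::-1],(480,400),interpolation=cv2.INTER_CUBIC),cv2.resize(ims[1][:,:,::-1],(312,400)[:2])]))
f=[manip.get_state()['ft_force']]
for c in('side','wrist','top')*2:
    r=[frame().T@(np.array(q['point'])-O)*1000 for q in manip.place_of('roll_center',c)]
    r=[np.round(x) for x in r if abs(x[1])<15 and abs(x[0])<130]
    print(c,r);f.append(manip.get_state()['ft_force'])
s=manip.get_state();print(s['t'],s['tool_pos'],np.mean(f,0).round(2))
E
python3 f.py pics/m1.png
```

```text
side [array([67.,  3., 36.])]
wrist []
top [array([66.,  5., 37.]), array([ 67., -12.,  37.])]
side [array([67.,  3., 36.])]
wrist []
top [array([66.,  5., 37.]), array([ 67., -12.,  37.])]
6.2833 [0.48361012 0.08275725 0.04364538] [ 0.14  0.24 -0.26]
```

View pics/m1.png

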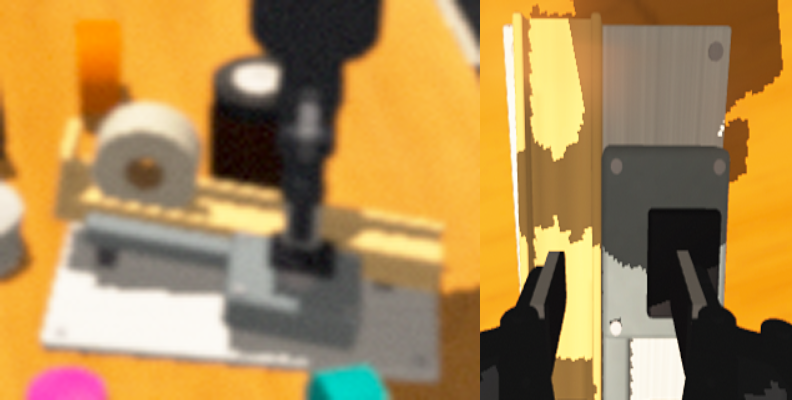

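```bash
python3 - <<'E'
from h import *
k=manip.calibration('wrist');K=np.array(k['intrinsics']);T=np.linalg.inv(np.array(k['tool_from_camera']))
s=manip.get_state();p=np.array(s['tool_pos']);R=np.array(s['tcp_rot'])
def wp(P): 
    q=(K@(T[:3,:3]@P+T[:3,3]));return q[:2]/q[2]
vc=lambda q:np.round([480+(q[0]-150)*1.248,(q[1]-80)/.6])
sc=lambda q:np.round((q-[245,150]+.5)*4)
print(K[0,0])
for d in(0,5,10,15,20,25):
    print(d,[vc(wp(np.array([x,y,-d/1000]))) for x,y in((.011,.024),(-.011,.024),(.011,-.024))],[sc(proj(p+R@[x,.024,-d/1000],'side')[0]) for x in(.011,-.011)])
for z in(34,27,20):
  P=W([[-50,45,z],[-10,45,z],[-10,79,z],[-50,79,z]])
  print('plate',z,[vc(wp(R.T@(q-p))).tolist() for q in P],[sc(q).tolist() for q in proj(P,'side')])
b=cv2.resize(manip.read_camera('wrist')[190:310,290:370,::-1],None,fx=5,fy=5,interpolation=cv2.INTER_CUBIC)
cv2.imwrite('pics/w2.png',cv2.convertScaleAbs(b,alpha=2.5,beta=10))
E
```

```text
268.56603180263505
0 [array([663., 222.]), array([662., 272.]), array([572., 222.])] [array([319., 273.]), array([282., 270.])]
5 [array([665., 226.]), array([663., 278.]), array([570., 226.])] [array([320., 266.]), array([282., 263.])]
10 [array([666., 231.]), array([664., 285.]), array([569., 231.])] [array([320., 259.]), array([283., 257.])]
15 [array([668., 237.]), array([666., 291.]), array([568., 237.])] [array([321., 253.]), array([283., 250.])]
20 [array([669., 242.]), array([667., 298.]), array([566., 242.])] [array([321., 246.]), array([284., 243.])]
25 [array([671., 248.]), array([669., 306.]), array([564., 248.])] [array([322., 239.]), array([284., 236.])]
plate 34 [[644.0, 214.0], [643.0, 324.0], [715.0, 324.0], [718.0, 214.0]] [[339.0, 237.0], [272.0, 224.0], [269.0, 259.0], [337.0, 272.0]]
plate 27 [[643.0, 210.0], [642.0, 315.0], [711.0, 315.0], [714.0, 210.0]] [[336.0, 246.0], [270.0, 234.0], [267.0, 268.0], [335.0, 281.0]]
plate 20 [[642.0, 207.0], [641.0, 308.0], [707.0, 308.0], [710.0, 207.0]] [[334.0, 255.0], [268.0, 243.0], [265.0, 278.0], [332.0, 290.0]]
```

View pics/w2.png

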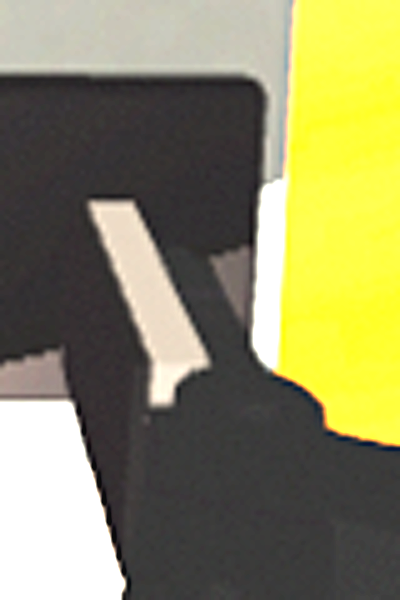

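The real fingertip sits about 22 mm behind the stated TCP, so it's only just reaching the plate now. Continuing the descent.

Emit:
{"op": "arm_command", "data": {
  "commands": [
    [-0.13,0,0,-1,0],
    [-0.13,0,0,-2,0],
    [-0.13,0,0,-3,0],
    [-0.13,0,0,-4,0],
    [-0.13,0,0,-4,0],
    [-0.13,0,0,-4,0]
  ]
}}

```text
t: 6.83
tool_pos: [0.484, 0.0828, 0.0398]
tcp_rot: [[-0.97, 0.245, 0.001], [0.245, 0.97, 0.0], [-0.001, 0.0, -1.0]]
ft_force: [0.5, -0.3, 2.4]
gripper_width: 0.0483
grasp_force: 1.1
```

```bash
python3 f.py pics/m2.png
```

```text
side [array([67.,  2., 34.])]
wrist []
top [array([66.,  5., 37.]), array([ 67., -12.,  37.])]
side [array([67.,  2., 34.])]
wrist []
top [array([66.,  5., 37.]), array([ 67., -12.,  37.])]
7.2333 [0.48378149 0.08279234 0.03972234] [ 1.43 -0.29  2.26]
```

Contact confirmed: 2.3 N, which is about 4 mm pressed. The second finger is already across the chute, so I'll press 9 mm more.

Emit:
{"op": "arm_command", "data": {
  "commands": [
    [-0.13,0,0,-3,0],
    [-0.13,0,0,-6,0],
    [-0.13,0,0,-9,0],
    [-0.13,0,0,-9,0],
    [-0.13,0,0,-9,0],
    [-0.13,0,0,-9,0],
    [-0.13,0,0,-9,0],
    [-0.13,0,0,-9,0],
    [-0.13,0,0,-9,0],
    [-0.13,0,0,-9,0],
    [-0.13,0,0,-9,0],
    [-0.13,0,0,-9,0]
  ]
}}

```text
t: 8.23
tool_pos: [0.4835, 0.0829, 0.0306]
tcp_rot: [[-0.97, 0.245, -0.0], [0.245, 0.97, 0.0], [0.0, 0.0, -1.0]]
ft_force: [1.4, 1.0, 4.5]
gripper_width: 0.0484
grasp_force: 1.9
```

```bash
python3 f.py pics/m3.png
```

```text
side [array([17.,  3., 34.])]
wrist []
top [array([66.,  5., 37.]), array([ 67., -12.,  37.])]
side [array([17.,  3., 34.])]
wrist []
top [array([66.,  5., 37.]), array([ 67., -12.,  37.])]
8.6333 [0.48355482 0.08284211 0.03061412] [1.48 0.52 3.81]
```

View pics/m3.png

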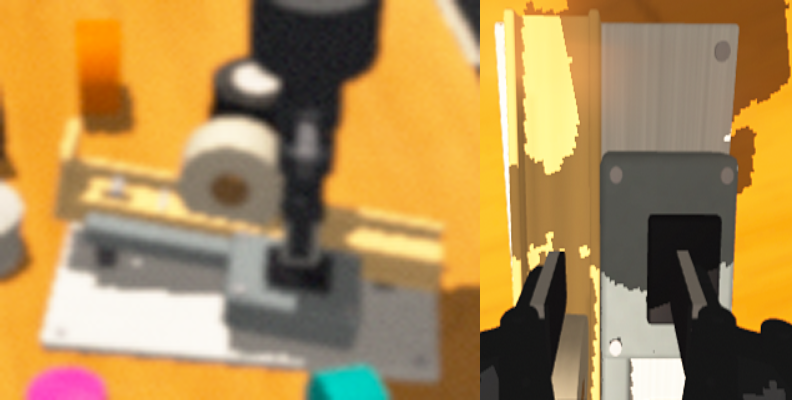

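The roll was kicked over the bar and rests against the finger at x≈17 mm (side crop (230,165)), and the plunger is held down. One stillness check, then hand in.

```bash
python3 f.py pics/m4.png && python3 - <<'E'
import cv2,numpy as np
a,b=[cv2.imread(f'pics/m{i}.png').astype(int)[:,:480] for i in(3,4)]
print(np.abs(a-b)[110:230,170:300].mean(),np.abs(a-b)[300:,:].mean())
from bench import manip
for n in('near_jar','tin','cap'):
    manip.read_camera('top');print(n,[np.round(r['point'],3) for r in manip.place_of(n,'top')[:1]])
print(manip.sign_off())
E
```

```text
side [array([16.,  3., 33.])]
wrist [array([14.,  3., 33.])]
top [array([66.,  5., 37.]), array([ 67., -12.,  37.])]
side [array([16.,  3., 33.])]
wrist [array([14.,  3., 33.])]
top [array([66.,  5., 37.]), array([ 67., -12.,  37.])]
9.0333 [0.48353949 0.08284341 0.03061038] [1.03 0.66 3.91]
1.6613034188034188 1.3742013888888889
near_jar [array([ 0.482, -0.057,  0.003])]
tin [array([0.677, 0.002, 0.003])]
cap [array([ 0.64 ,  0.174, -0.003])]
the job is handed in; nothing more can be done
None
```

I handed the job in at about 9 s: the plunger is held down, the kicked-out roll rests still against the other finger about 16 mm uphill of the chute's middle, and the jar, tin and cap are where they started.

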